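# Push the tipped canvas boards back in the drying rack

## Robot

A 7-joint arm with a two-finger parallel gripper is mounted at the origin on a cart in front of the work surface, level with it; the furniture and walls round the work are solid. World frame = base frame: x ahead of the robot, y to its left, z up, the work surface at z = 0. Lengths are in mm, angles in rad, forces in N, time in s.
With the tool pointing down it reaches from about 400 to 750 mm from the base axis. Payload 19.5 kg.
Tool frame: the origin (TCP) lies midway between the tips of the shut fingers; the grasp point (between the pads) lies ctrl.grasp_offset behind it (ctrl.grasp_offset is the distance from the TCP to the grasp point, in mm); z points along the fingers, y is the line along which they close (so a half turn about z gives the same grasp; the last joint's range is limited). The gripper opens to 85 mm and grips with 20 to 120 N. Pads are 22 mm wide; open, the fingers measure 114 mm over their backs; the gripper's body (76 mm by 85 mm) begins 54 mm behind the grasp point. The pads swing forward as they close: fully open they stand 13 mm farther back than shut.
Start: joints at [-1.142, 0.707, -0.028, 1.485, 0.022, 0.951, -0.075], TCP at [260.803, 512.422, 231.268] pointing down, gripper open.
Joint ranges: [-2.71, 2.71], [-0.32, 2.16], [-1.57, 1.52], [0, 2.45], [-1.46, 4.6], [0, 2.02], [-2.83, 2.83]. Speed limits (rad/s): [1.89, 1.89, 2.57, 2.57, 3.01, 3.01, 3.01].

## Interface

Orientations are given as [roll, pitch, yaw] about the fixed x, y, z axes, in that order (R = Rz(yaw) Ry(pitch) Rx(roll)).
In Python, from plant import ctrl, viewer, spotter gives the robot as it stands.
- The arm moves only by the tool apply_moves, never from a script. Its argument "steps" is a list of rows, each an object with "dp": the shift along the tool's x, y, z in cm, a list of three; "turn": the turn, a rotation vector about the tool's x, y, z in degrees, a list of three; "claw": the closure, from 0 (fully open) to 1 (shut). A call has 1 to 5 rows; each row is the pose to reach, as a shift and turn from the pose commanded when the call began, along the tool's axes at that moment; what a row does not reach only later rows make up. A row lasts 1/8 s, in which the tool goes at most 62.5 mm and 10.7 degrees, less where a joint would pass 70% of its speed; a pose out of reach is approached as far as the arm can. A call with a gripper value outside its range is refused whole. The fingers move at their own pace and stop on an object; "newtons" is the grip in N (left out, the last holds). Time passes only in rows, so rows that repeat a pose let the fingers close. It gives the time, the measured TCP pose, the force, the opening and the grip force at its end, in the units of the state.
- ctrl.get_state(): the state, without advancing time (a new reading comes with each control period).
- viewer.get_image(name): name is "scene" or "top" or "wrist"; returns the picture (400x640x3 uint8, blue, green, red); there is no depth.
- viewer.camera_info(name): a dict with "intrinsics" (3x3 intrinsics, pixels), "distortion" ([k1, k2, p1, p2, k3] as OpenCV has them; the pictures are not rectified), "R" (3x3) and "t" (3): a world point X has camera coordinates R X + t. Camera axes: x right, y down, z forward; pixel columns grow to the right and rows downward; lengths in mm; the calibration is good to about 2 mm. A picture is of the moment at which its call begins: read the wrist's pose just before it. camera_info takes no time and is no camera call; for the wrist camera it gives the pose at the moment of the call.
- ctrl.job_done(): hands the job in; it is judged then, once.
Trained networks look in the newest picture that a camera, given by its name, has taken for a name from the list of things; names that differ only in an ending like _2 or _b are one class to them, and where a whole thing is asked for, a point or a joint stands for the part that bears it (a point fixed in the world has none). Each returns a list of dicts, best first, with "confidence" (0 to 1); they miss things now and then, are a little off and sometimes report something else, mostly with a low value. They report only what shows in the picture. A call takes as long as a camera call.
- spotter.regions_of(thing, camera): "region" (400x640 bool, what is visible of it) and "position" ([column, row] in pixels, amid what is visible of it).
- spotter.landmark_of(thing, camera): "position" ([column, row] in pixels: a listed point, or the origin of a listed thing).
The state is a dict: "time": time; "joints": joint angles; "qd": joint speeds; "tau": joint torques, N m; "ee_pos": TCP position; "tcp_rot": TCP orientation; "wrist_force": force on the tool from outside, world axes, zero at the start; "wrist_torque": the same for the moment, N m; "width": finger opening in mm; "grip_force": force on a finger pad.
Only numpy, scipy, OpenCV 4.12 (cv2) and the standard library are available. Lean on these libraries where they do the work, as an engineer would, in place of code of your own. Each camera call takes 0.05 s, during which the arm holds its last target. There are 200 camera calls.

## Task

Two of the three small canvas boards in the drying rack have tipped forward onto the low front rail, towards the robot. With your fingertips gently push each of these two back past upright, so that all three boards stand in the groove leaning against the higher back rail. Only push them, do not pinch or lift any board, and leave the third board and the other things on the table as they are.

Things in the scene. Friction and masses are not known exactly. Their poses are not given: they have to be found in the camera images.
- rack: Light wooden drying rack fixed to the table, 130 deep, 420 wide (mm). Origin at table height under the groove's middle; x towards the back rail (away from the robot), y left along the groove, z up. Groove 20 wide (x -10 to 10), floor at z 12, strips beside it up to z 24. Boards stand side by side in it at about y -130, 0, 130, order varies. The end posts at y -200 and 200 carry both rails.
- front_rail (a point): Middle of the low front rail's axis: round bar 10 mm thick, 400 mm long along the rack's y; 27 mm in front of the groove's middle, 57 mm above the table.
- back_rail (a point): Middle of the higher back rail's axis: round bar 10 mm thick, 400 mm long along the rack's y; 40 mm behind the groove's middle, 92 mm above the table.
- board_a: Board 100 mm wide, 130 tall, 10 thick, white canvas face to the robot, wooden frame behind, about 0.16 kg, loose in the groove. Starts tipped about 20 degrees forward, towards the robot, onto the front rail. Origin: middle of its lower edge, on the groove floor; z up along the board, x out of its back, y along its width. Its top edge is about 136 mm above the table, 142 when upright: push it near the top.
- board_b: A second board just like board_a, also starting tipped forward onto the front rail.
- board_c: The third board, same make; it already leans about 20 degrees back against the back rail and is to be left alone.
- board_a_top (a point): Middle of the top edge of board_a, 130 mm from its lower edge.
- board_b_top (a point): Middle of the top edge of board_b.
- board_c_top (a point): Middle of the top edge of board_c.
- linseed_bottle: Bystander: amber bottle with a black screw cap, 58 mm diameter, 139 mm tall, beside the rack on the left. Origin at the centre of its underside.
- sanding_block: Bystander: wooden sanding block 45 x 75 x 30 mm, lying beside the rack on the right. Origin at the centre of its underside.
- dipper: Bystander: small round pot for painting medium, 48 mm diameter, 25 mm tall, behind the rack. Origin at the centre of its underside.

How it is judged (in metres and radians):
At the end, for the whole second after the job is handed in: All three boards stand in the groove (lower edge within 15 mm of its middle line and no more than 10 mm above its floor), upright in their width within about 6 degrees, leaning back against the back rail (middle of the top edge 30 to 70 mm behind the lower edge's groove middle), at rest (x of board_a_top in the frame of rack between 0.03 and 0.07 m and x of board_a in the frame of rack between -0.015 and 0.015 m and z of each of board_a, board_b, board_c in the frame of rack below 0.022 m and angle between the y axis of each of board_a, board_b, board_c and the y axis of rack, either way round below 0.1 rad and linear speed of each of board_a, board_b, board_c below 0.02 m/s and x of board_b_top in the frame of rack between 0.03 and 0.07 m and x of board_b in the frame of rack between -0.015 and 0.015 m and x of board_c_top in the frame of rack between 0.03 and 0.07 m and x of board_c in the frame of rack between -0.015 and 0.015 m); the robot touches nothing.
It fails at once if a board is lifted: its lower edge more than 15 mm above the groove floor (z of any of board_a, board_b, board_c in the frame of rack above 0.027 m).
It fails at once if a board is pinched or pressed hard: more than 15 N between fingers and board (contact force between the fingers and board_a above 15 N or contact force between the fingers and board_b above 15 N or contact force between the fingers and board_c above 15 N).
It fails at once if the third board is disturbed: its top moves by more than 15 mm (distance of board_c_top from where it was at the start of the episode above 0.015 m).
It fails at once if the bottle, sanding block or dipper is moved by more than 20 mm (distance of any of linseed_bottle, sanding_block, dipper from where it was at the start of the episode above 0.02 m).
It also fails if it takes over 58 s, if anything falls off the work surface, if the arm or the gripper's body presses on something with over 40 N, if the wrist force passes 120 N, or if a joint passes its speed limit or range.

## Working session

There is one attempt and no reset: what is moved stays moved. The work goes in short steps, Python scripts to look and compute and a tool call to move; the robot and the scene stay as the last step left them, time stands still between calls to the robot, and variables do not carry over. Pictures are saved under pics/ and viewed, at most 10 in all, crops included, and the job is handed in when it is done.

Besides the shell and the picture viewer there is one more tool, called after ">>>" in YAML: its name, and indented under it one key for each argument. apply_moves: Moves the arm, as the interface text tells. Its arguments: {"type":"object","properties":{"steps":{"type":"array"},"newtons":{"type":"number"}},"required":["steps"]}

```bash
mkdir -p pics
cat > h.py <<'E'
import numpy as np, cv2
from plant import ctrl, viewer, spotter
def ray(cam,px):
    c=viewer.camera_info(cam);K=np.array(c["intrinsics"],float);D=np.array(c["distortion"],float)
    R=np.array(c["R"]);t=np.array(c["t"]).ravel()
    u=cv2.undistortPoints(np.array([[px]],float),K,D).ravel()
    return -R.T@t, R.T@np.array([u[0],u[1],1.])
def at_z(cam,px,z):
    o,d=ray(cam,px); return o+d*(z-o[2])/d[2]
E
python3 - <<'E'
from h import *
np.set_printoptions(precision=1,suppress=True)
s=ctrl.get_state(); print(s["time"],s["ee_pos"],s["tcp_rot"],s["width"],ctrl.grasp_offset)
ims=[viewer.get_image(n) for n in("scene","top")]
for n,i in zip(("scene","top"),ims): cv2.imwrite(f"pics/{n}0.png",i)
Z=dict(rack=0,front_rail=57,back_rail=92,board_a=12,board_a_top=136,linseed_bottle=0,sanding_block=0,dipper=0)
for n in("scene","top"):
  for k in Z:
    for r in spotter.landmark_of(k,n): print(n,k,round(r["confidence"],2),np.array(r["position"]),at_z(n,r["position"],Z[k]))
print(ctrl.get_state()["time"])
E
```

```text
0.0 [260.7 512.2 230.9] [-3.1  0.   2.7] 85.19966015882237 18.700000000000003
scene rack 0.9 [316.4 237.3] [590.4 109.    0. ]
scene front_rail 0.58 [308.8 225.8] [564.2 106.3  57. ]
scene back_rail 0.64 [328.4 211.6] [625.   95.7  92. ]
scene back_rail 0.25 [310.6 226. ] [547.2  64.   92. ]
scene board_a 0.91 [296.8 209.7] [598.9 249.3  12. ]
scene board_a 0.61 [319.2 235.1] [595.7 100.9  12. ]
scene board_a 0.6 [344.3 255.8] [609.9 -15.6  12. ]
scene board_a_top 0.89 [327.5 234.2] [541.4 -37.2 136. ]
scene board_a_top 0.63 [328.5 209.5] [599.7  53.5 136. ]
scene linseed_bottle 0.87 [274.7 178.9] [626.4 469.9   0. ]
scene sanding_block 0.88 [346.  328.1] [ 479.1 -225.8    0. ]
scene dipper 0.63 [337.2 203.2] [738.3 225.7   0. ]
top rack 0.67 [324.6 198.7] [599.4 107.    0. ]
top rack 0.35 [295.5 155.4] [749.8 210.    0. ]
top front_rail 0.69 [329.3 211.7] [553.1  93.1  57. ]
top back_rail 0.72 [323.7 185.2] [638.2 113.7  92. ]
top back_rail 0.46 [370.5 212.9] [549.8 -39.   92. ]
top board_a 0.97 [288.2 204.5] [577.5 232.4  12. ]
top board_a 0.96 [326.6 200.5] [592.6 100.5  12. ]
top board_a 0.8 [362.9 201. ] [592.2 -24.8  12. ]
top board_a_top 0.82 [369.8 212.3] [550.7 -30.1 136. ]
top linseed_bottle 0.83 [224.2 190. ] [625.9 456.    0. ]
top sanding_block 0.66 [422.6 228.3] [ 499.7 -235.9    0. ]
top sanding_block 0.51 [221.8 189. ] [629.3 464.4   0. ]
top sanding_block 0.33 [328.5 212. ] [553.4  93.1   0. ]
top dipper 0.69 [296.3 158.7] [738.3 207.1   0. ]
0.9
```

Run:
```python
import cv2
for n,(x,y,w,h) in dict(scene=(220,120,220,165),top=(200,120,260,195)).items():
    a=cv2.imread(f"pics/{n}0.png")[y:y+h,x:x+w]; cv2.imwrite(f"pics/{n}c.png",cv2.resize(a,(800,600),interpolation=cv2.INTER_CUBIC))
```

```text
(no output)
```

View pics/scenec.png

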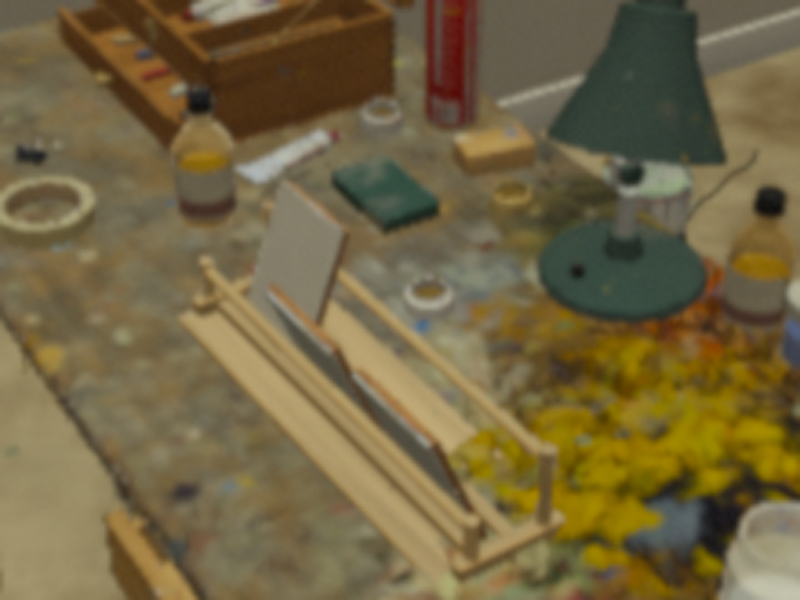

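View pics/topc.png

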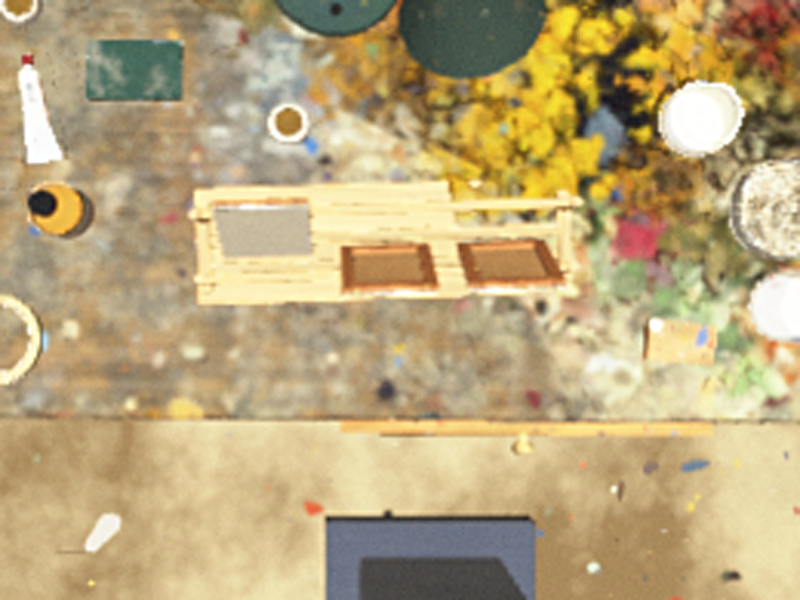

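Run:
```python
from h import *
np.set_printoptions(precision=1,suppress=True)
f=lambda p:(200+p[0]*.325,120+p[1]*.325)
for n,z,ps in [("rackfront",12,[(197,303),(578,296)]),("backrail",92,[(193,215),(580,202)]),("midtop",136,[(342,290),(437,291)]),("righttop",136,[(465,286),(565,283)]),("ctop",136,[(215,206),(312,202)])]:
    A,B=[at_z("top",f(p),z) for p in ps]; d=A-B; print(n,A,B,(A+B)/2,np.hypot(*d[:2]),"yaw deg",np.degrees(np.arctan2(-d[0],d[1])))
s=ctrl.get_state();print(s["tcp_rot"],s["joints"])
from scipy.spatial.transform import Rotation as Ro
R=Ro.from_euler("xyz",s["tcp_rot"]);print(R.as_matrix())
for yaw in (np.pi,):
    T=Ro.from_euler("xyz",[np.pi,0,yaw]); print("turn",(R.inv()*T).as_rotvec(degrees=True))
for p in ([450,100,230],[450,-25,230]): print(R.inv().apply(np.array(p)-s["ee_pos"])/10)
```

```text
rackfront [528.6 314.5  12. ] [ 540.6 -111.4   12. ] [534.6 101.6  12. ] 426.12896583986617 yaw deg 1.6127813136702949
backrail [620.8 311.1  92. ] [639.2 -97.9  92. ] [630.  106.6  92. ] 409.41218755670764 yaw deg 2.5768789422623533
midtop [542.8 153.6 136. ] [542.7  57.  136. ] [542.7 105.3 136. ] 96.50846517339329 yaw deg -0.032259140740302096
righttop [548.1  28.6 136. ] [552.1 -73.7 136. ] [550.1 -22.6 136. ] 102.30052906158583 yaw deg 2.2625340780096304
ctop [626.8 283.7 136. ] [632.  185.1 136. ] [629.4 234.4 136. ] 98.73899463145962 yaw deg 3.0068565396346454
[-3.1  0.   2.7] [-1.1  0.7 -0.   1.5  0.   1.  -0.1]
[[-0.9  0.5 -0. ]
 [ 0.5  0.9 -0. ]
 [-0.  -0.  -1. ]]
turn [ -0.  -0. -27.]
[-35.6 -28.2   0.1]
[-41.2 -39.3   0.1]
```

>>> apply_moves:
  steps:
    - {"dp":[-4.5,-3.5,0],"turn":[0,0,-6],"claw":1}
    - {"dp":[-9,-7,0],"turn":[0,0,-12],"claw":1}
    - {"dp":[-13.5,-10.5,0],"turn":[0,0,-18],"claw":1}
    - {"dp":[-18,-14,0],"turn":[0,0,-24],"claw":1}
    - {"dp":[-22,-17.5,0],"turn":[0,0,-29],"claw":1}

```text
time: 1.52
ee_pos: [378.2, 254.9, 231.4]
tcp_rot: [3.142, 0.001, -3.103]
wrist_force: [1.5, 0.3, -0.2]
width: 0.2
grip_force: 0.0
```

>>> apply_moves:
  steps:
    - {"dp":[-3.2,-5.2,0],"turn":[0,0,0],"claw":1}
    - {"dp":[-6.4,-10.4,0],"turn":[0,0,0],"claw":1}
    - {"dp":[-9.6,-15.6,2],"turn":[0,0,0],"claw":1}
    - {"dp":[-9.6,-15.6,7],"turn":[0,0,0],"claw":1}
    - {"dp":[-9.6,-15.6,11.5],"turn":[0,0,0],"claw":1}

```text
time: 2.15
ee_pos: [479.2, 103.3, 114.9]
tcp_rot: [3.141, 0.0, -3.108]
wrist_force: [1.1, 0.4, -0.4]
width: 0.0
grip_force: 0.0
```

Run:
```python
from h import *
np.set_printoptions(precision=1,suppress=True)
print(ctrl.get_state()["ee_pos"])
w=viewer.get_image("wrist");a=viewer.get_image("scene")[120:285,220:440]
a=cv2.resize(a,(533,400),interpolation=cv2.INTER_CUBIC)
cv2.imwrite("pics/w1.png",cv2.resize(np.hstack([w,a]),(800,273),interpolation=cv2.INTER_AREA))
```

```text
[479.2 103.3 114.9]
```

View pics/w1.png

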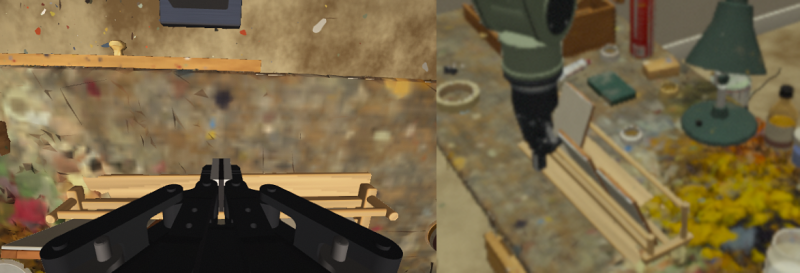

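The fingers are shut in front of the middle board, centred in y. The wrist view shows the rack's front edge just ahead of the tips. Now a slow push.

>>> apply_moves:
  steps:
    - {"dp":[-1.5,0,0],"turn":[0,0,0],"claw":1}
    - {"dp":[-3,0,0],"turn":[0,0,0],"claw":1}
    - {"dp":[-4,0,0],"turn":[0,0,0],"claw":1}
    - {"dp":[-4.5,0,0],"turn":[0,0,0],"claw":1}
    - {"dp":[-5,0,0],"turn":[0,0,0],"claw":1}

```text
time: 2.88
ee_pos: [528.9, 105.9, 116.7]
tcp_rot: [-3.141, -0.0, -3.106]
wrist_force: [-1.5, -0.6, 0.7]
width: 0.2
grip_force: 0.2
```

>>> apply_moves:
  steps:
    - {"dp":[-0.5,0,0],"turn":[0,0,0],"claw":1}
    - {"dp":[-1,0,0],"turn":[0,0,0],"claw":1}
    - {"dp":[-1.5,0,0],"turn":[0,0,0],"claw":1}
    - {"dp":[-2,0,0],"turn":[0,0,0],"claw":1}
    - {"dp":[-2.5,0,0],"turn":[0,0,0],"claw":1}

```text
time: 3.5
ee_pos: [554.2, 106.8, 116.3]
tcp_rot: [-3.142, -0.0, -3.106]
wrist_force: [0.2, 0.1, -0.6]
width: 0.1
grip_force: 0.1
```

>>> apply_moves:
  steps:
    - {"dp":[-0.5,0,0],"turn":[0,0,0],"claw":1}
    - {"dp":[-1,0,0],"turn":[0,0,0],"claw":1}
    - {"dp":[-1.5,0,0],"turn":[0,0,0],"claw":1}
    - {"dp":[-2,0,0],"turn":[0,0,0],"claw":1}
    - {"dp":[-2.5,0,0],"turn":[0,0,0],"claw":1}

```text
time: 4.12
ee_pos: [579.2, 107.7, 116.3]
tcp_rot: [-3.142, -0.0, -3.106]
wrist_force: [-0.4, 0.6, -0.7]
width: 0.1
grip_force: 0.0
```

Run:
```python
from h import *
print(ctrl.get_state()["ee_pos"])
a=viewer.get_image("scene")[120:285,220:440];b=viewer.get_image("top")[150:270,250:410]
cv2.imwrite("pics/w2.png",np.hstack([cv2.resize(x,(400,300),interpolation=cv2.INTER_CUBIC) for x in(a,b)]))
```

```text
[579.22094447 107.68665888 116.29157154]
```

View pics/w2.png

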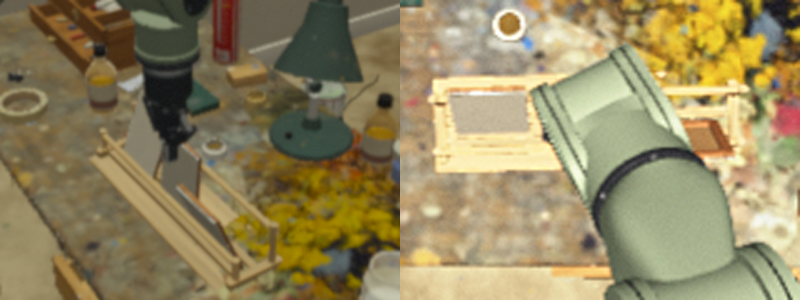

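The middle board now stands about upright against the fingers in the scene view, and the left board is untouched. I'll push on another 22 mm, then back off.

>>> apply_moves:
  steps:
    - {"dp":[-0.5,0,0],"turn":[0,0,0],"claw":1}
    - {"dp":[-1,0,0],"turn":[0,0,0],"claw":1}
    - {"dp":[-1.4,0,0],"turn":[0,0,0],"claw":1}
    - {"dp":[-1.8,0,0],"turn":[0,0,0],"claw":1}
    - {"dp":[-2.2,0,0],"turn":[0,0,0],"claw":1}

```text
time: 4.85
ee_pos: [601.1, 108.4, 116.3]
tcp_rot: [-3.141, -0.0, -3.106]
wrist_force: [0.0, 0.3, -0.2]
width: -0.2
grip_force: 0.0
```

>>> apply_moves:
  steps:
    - {"dp":[0,0,0],"turn":[0,0,0],"claw":1}
    - {"dp":[2,0,0],"turn":[0,0,0],"claw":1}
    - {"dp":[5,0,0],"turn":[0,0,0],"claw":1}
    - {"dp":[9,0,0],"turn":[0,0,0],"claw":1}
    - {"dp":[12,0,0],"turn":[0,0,0],"claw":1}

```text
time: 5.48
ee_pos: [479.4, 104.1, 116.6]
tcp_rot: [3.142, -0.0, -3.106]
wrist_force: [0.1, 0.3, -0.1]
width: -0.3
grip_force: 0.0
```

Run:
```python
from h import *
print(ctrl.get_state()["ee_pos"])
a=viewer.get_image("scene")[120:285,220:440];b=viewer.get_image("top")[150:270,250:410]
cv2.imwrite("pics/w3.png",np.hstack([cv2.resize(x,(400,300),interpolation=cv2.INTER_CUBIC) for x in(a,b)]))
```

```text
[479.39887163 104.13886839 116.55527605]
```

View pics/w3.png

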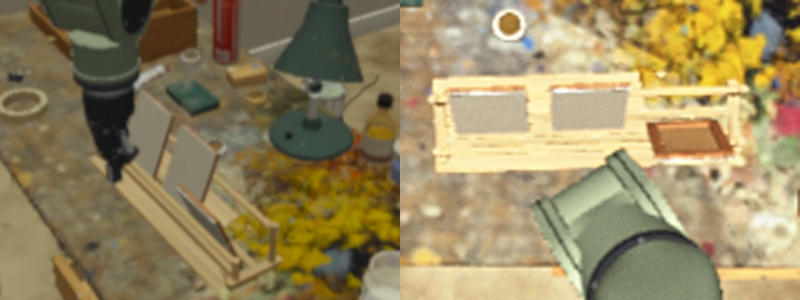

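The middle board now leans back like the left one. In the top view their tops both sit at the back rail. Next is the right board.

>>> apply_moves:
  steps:
    - {"dp":[0,-4.3,0],"turn":[0,0,0],"claw":1}
    - {"dp":[0,-8.6,0],"turn":[0,0,0],"claw":1}
    - {"dp":[0,-12.9,0],"turn":[0,0,0],"claw":1}
    - {"dp":[-1,-12.9,0],"turn":[0,0,0],"claw":1}
    - {"dp":[-2.5,-12.9,0],"turn":[0,0,0],"claw":1}

```text
time: 6.2
ee_pos: [511.2, -23.7, 116.4]
tcp_rot: [3.141, 0.0, -3.107]
wrist_force: [-0.1, 0.8, -0.2]
width: -0.0
grip_force: 0.0
```

>>> apply_moves:
  steps:
    - {"dp":[-0.6,0,0],"turn":[0,0,0],"claw":1}
    - {"dp":[-1.2,0,0],"turn":[0,0,0],"claw":1}
    - {"dp":[-1.8,0,0],"turn":[0,0,0],"claw":1}
    - {"dp":[-2.3,0,0],"turn":[0,0,0],"claw":1}
    - {"dp":[-2.8,0,0],"turn":[0,0,0],"claw":1}

```text
time: 6.82
ee_pos: [538.7, -22.8, 116.3]
tcp_rot: [-3.141, -0.0, -3.106]
wrist_force: [-0.5, -0.0, -1.1]
width: -0.1
grip_force: 0.1
```

>>> apply_moves:
  steps:
    - {"dp":[-0.5,0,0],"turn":[0,0,0],"claw":1}
    - {"dp":[-1,0,0],"turn":[0,0,0],"claw":1}
    - {"dp":[-1.5,0,0],"turn":[0,0,0],"claw":1}
    - {"dp":[-2,0,0],"turn":[0,0,0],"claw":1}
    - {"dp":[-2.5,0,0],"turn":[0,0,0],"claw":1}

```text
time: 7.45
ee_pos: [563.8, -21.9, 116.3]
tcp_rot: [-3.141, -0.0, -3.106]
wrist_force: [-0.1, -0.1, 0.5]
width: 0.1
grip_force: 0.0
```

>>> apply_moves:
  steps:
    - {"dp":[-0.5,0,0],"turn":[0,0,0],"claw":1}
    - {"dp":[-1,0,0],"turn":[0,0,0],"claw":1}
    - {"dp":[-1.5,0,0],"turn":[0,0,0],"claw":1}
    - {"dp":[-2,0,0],"turn":[0,0,0],"claw":1}
    - {"dp":[-2.5,0,0],"turn":[0,0,0],"claw":1}

```text
time: 8.07
ee_pos: [588.7, -21.0, 116.3]
tcp_rot: [-3.142, -0.0, -3.106]
wrist_force: [-0.6, 0.2, 0.4]
width: 0.1
grip_force: 0.0
```

>>> apply_moves:
  steps:
    - {"dp":[-0.4,0,0],"turn":[0,0,0],"claw":1}
    - {"dp":[-0.8,0,0],"turn":[0,0,0],"claw":1}
    - {"dp":[-1.2,0,0],"turn":[0,0,0],"claw":1}
    - {"dp":[-1.5,0,0],"turn":[0,0,0],"claw":1}
    - {"dp":[-1.8,0,0],"turn":[0,0,0],"claw":1}

```text
time: 8.7
ee_pos: [606.6, -20.4, 116.3]
tcp_rot: [-3.142, -0.0, -3.106]
wrist_force: [-0.2, -0.4, 0.1]
width: -0.1
grip_force: 0.0
```

>>> apply_moves:
  steps:
    - {"dp":[0,0,0],"turn":[0,0,0],"claw":1}
    - {"dp":[2,0,0],"turn":[0,0,0],"claw":1}
    - {"dp":[5,0,0],"turn":[0,0,0],"claw":1}
    - {"dp":[9,0,0],"turn":[0,0,0],"claw":1}
    - {"dp":[13,0,0],"turn":[0,0,0],"claw":1}

```text
time: 9.32
ee_pos: [475.1, -25.1, 116.5]
tcp_rot: [3.141, 0.0, -3.107]
wrist_force: [0.4, 0.6, -0.4]
width: -0.1
grip_force: 0.0
```

>>> apply_moves:
  steps:
    - {"dp":[2,0,0],"turn":[0,0,0],"claw":1}
    - {"dp":[2,0,0],"turn":[0,0,0],"claw":1}

```text
time: 9.57
ee_pos: [455.9, -25.8, 116.6]
tcp_rot: [-3.141, -0.0, -3.106]
wrist_force: [0.7, -0.1, 0.7]
width: -0.2
grip_force: 0.0
```

Run:
```python
from h import *
np.set_printoptions(precision=1,suppress=True)
print(ctrl.get_state()["ee_pos"])
a=viewer.get_image("scene")[120:285,220:440];t=viewer.get_image("top");b=t[150:270,250:410]
cv2.imwrite("pics/w4.png",np.hstack([cv2.resize(x,(400,300),interpolation=cv2.INTER_CUBIC) for x in(a,b)]))
for k,z in(("board_a",12),("board_a_top",134)):
  for r in spotter.landmark_of(k,"top"): print(k,round(r["confidence"],2),at_z("top",r["position"],z))
```

```text
[455.9 -25.8 116.6]
board_a 0.8 [597.4 -18.2  12. ]
board_a 0.62 [583.6 235.6  12. ]
board_a 0.58 [588.9  97.4  12. ]
board_a_top 0.76 [647.1 -27.1 134. ]
```

View pics/w4.png

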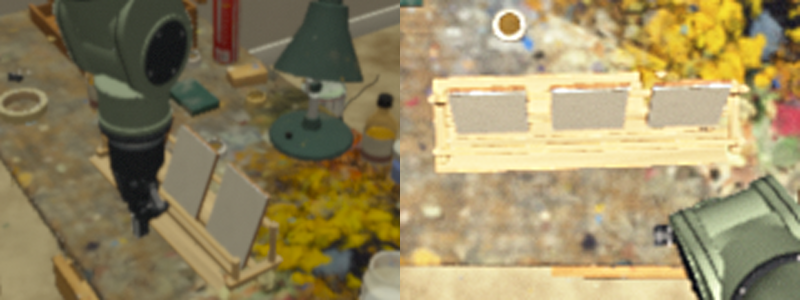

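The top view shows all three boards leaning on the back rail in line, with the fingers clear of them, so I'm handing in.

```bash
python3 -c "
from plant import ctrl; print(ctrl.job_done())"
```

```text
the job is handed in; nothing more can be done
None
```

I pushed both tipped boards back past upright; in the last pictures all three lean on the back rail with the fingers clear, and I handed the job in at about 10 s (no verdict was returned).

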